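Hook the parts tray out from under the bench riser

TASK

The red parts tray has been pushed in under the plywood riser, where fingers cannot get at its brass pull eye. With the orange-handled hooked rod from the green mat, feel for the eye under the ledge, catch it and gently draw the tray out to its stop, then unhook the rod and stand it back on the green mat as it stood. Go gently: never lean hard on shelf, tray or eye with the rod, do not touch them with the robot itself, do not drop the rod, and leave the bottles, jars, cup and brush where they are.

Things in the scene. Friction and masses are not known exactly. Their poses are not given: they have to be found in the camera images.
- riser: Plywood bench riser, fixed: ledge 18 mm thick, 270 wide (y), 270 deep (x), underside 100 mm, top 118 mm above the bench, on 16 mm side walls and a back wall, open towards the robot. Origin: on the bench below the middle of the ledge's front edge; x points in under the ledge (away from the robot), z up. Place and yaw vary.
- tray: Red steel tray, 170 wide, 150 long, 60 mm high, sliding along the riser's x (5 N friction). Origin: on the bench right below the eye's pin in the middle of the tray's front; axes as the riser's. Fully in, the origin is at riser x = +85 mm; fully out, at its rubber-buffered stop (a soft stop: 5 to 10 N more pull is plenty), at riser x = -25 mm. Starts 0 to 12 mm out.
- eye_pin (a point): Upright pin at the tray's front, 40 mm above the bench. On it swings the hidden brass eye, not measured: a level ring of 9 mm bar, hole 19, outside 37 mm across, its centre 45 mm from the pin towards the robot and 40 mm above the bench, on a plate 30 wide. It starts anywhere within 0.7 rad either side of straight ahead and stays as left (4 N sideways turns it, to 0.75 rad at most).
- hook: Hooked rod, 0.16 kg, on the mat. Upright orange grip 30 x 30 x 74 mm; origin: centre of its underside, z up. A steel rod 8 mm thick runs from it along +x, centre line 24 mm above the underside, to x = 105 mm, then straight down to a round tip 8 mm thick, level with the grip's underside: it stands on grip and tip. Grip from above, at 30 to 74 mm above its underside.
- hook_tip (a point): Lowest point of the hooked rod's tip: hook x = 105 mm, y = 0, z = 0.
- mat: Green cutting mat, fixed, 280 (x) x 170 (y) x 4 mm thick, lying left or right of the riser's front. Origin: centre of its underside, so its top is 4 mm above the bench.
- board: Plywood gluing board, fixed, 260 x 170 x 9 mm, on the side where the mat is not. Origin: centre of its underside.
- glue_bottle: Bystander: white glue bottle with red cap, 44 across, 110 mm high, on top of the riser. Origin: centre of its underside.
- oil_bottle: Bystander: small amber bottle, 36 across, 85 mm high, on top of the riser. Origin: centre of its underside.
- powder_jar: Bystander: glass jar with white lid, 70 across, 90 mm high, on top of the riser. Origin: centre of its underside.
- dye_jar: Bystander: amber jar with black lid, 48 across, 60 mm high, on the gluing board. Origin: centre of its underside.
- mixing_cup: Bystander: open white cup, 52 across, 35 mm high, on the gluing board. Origin: centre of its underside.
- brush: Bystander: brush lying along its x axis on the gluing board. Origin: centre of its underside.
There are look-alikes about, which are no part of the job. Several things look just like the hook: the one meant starts farthest from the robot's base.

How it is judged (in metres and radians):
On the way, in this order (a step that is already met when the one before it is completed fails the run):
1. the lifted hook's tip is reached in under the ledge (x of hook_tip in the frame of riser above 0.025 m and z of hook_tip in the frame of riser between 0.015 and 0.08 m and y of hook_tip in the frame of riser between -0.119 and 0.119 m), for 0.1 s.
2. the tray is drawn out to within 12 mm of its stop, by the hook, in contact with the eye (x of tray in the frame of riser below -0.013 m and contact force between hook and tray above 0.3 N), for 0.02 s.
At the end, for the whole second after the job is handed in: The tray is out to within 12 mm of its stop (its origin beyond riser x = -13 mm), and the hooked rod stands upright and at rest on the green mat: the centre of its grip on the mat, its grip tilted less than 0.12 rad, not held (x of tray in the frame of riser below -0.013 m and x of hook in the frame of mat between -0.13 and 0.13 m and y of hook in the frame of mat between -0.08 and 0.08 m and z of hook in the frame of mat between 0 and 0.008 m and angle between hook's own z axis and vertical below 0.12 rad and linear speed of hook below 0.02 m/s); the robot touches nothing.
It fails at once if the hooked rod presses on riser, tray or eye with more than 20 N (contact force between hook and riser above 20 N).
It fails at once if the robot itself touches the riser, tray or eye (more than 1 N) (contact force between any of the arm, the fingers and riser above 1 N).
It fails at once if a bottle, jar, cup or the brush is moved more than 20 mm or tipped over (distance of any of glue_bottle, oil_bottle, powder_jar, dye_jar, mixing_cup, brush from where it was at the start of the episode above 0.02 m or angle between any of glue_bottle, oil_bottle, powder_jar, dye_jar, mixing_cup's own z axis and vertical above 0.4 rad).
It fails at once if the hooked rod is dropped or rammed on the mat (more than 60 N) (contact force between hook and mat above 60 N).
It also fails if it takes over 61 s, if anything falls off the work surface, if the arm or the gripper's body presses on something with over 40 N, if the wrist force passes 120 N, or if a joint passes its speed limit or range.

ROBOT

A 6-joint arm with a two-finger parallel gripper is mounted at the origin on the work surface. World frame = base frame: x ahead of the robot, y to its left, z up, the work surface at z = 0. Lengths are in m, angles in degrees, forces in N, time in s.
With the tool pointing down it reaches from about 0.35 to 0.875 m from the base axis. Payload 4.2 kg.
Tool frame: the origin (TCP) lies at the very end of the fingers, on their centre line; the grasp point (between the pads) lies 19 mm behind it; z points along the fingers, y is the line along which they close (so a half turn about z gives the same grasp; the last joint's range is limited). The gripper opens to 87 mm and grips with 3 to 60 N. Pads are 19 mm wide; open, the fingers measure 117 mm over their backs; the gripper's body (75 mm by 190 mm) begins 51 mm behind the grasp point.
Start: joints at [86.895, 22.042, 0.453, 0, -68.411, -14.817], TCP at [0.192, 0.595, 0.223] pointing down, gripper open.
Joint ranges: [-179.83, 179.83], [-69.29, 118.12], [-61.27, 80.66], [-181.25, 117.63], [-171.15, -9.14], [-177.46, 177.46]. Speed limits (degrees/s): [159.86, 159.86, 180, 180, 180, 180].

INTERFACE

Orientations are given as a 3x3 rotation matrix whose columns are the frame's x, y, z axes.
In Python, from station import monitor, cams, ticket gives the robot as it stands.
- The arm moves only by the tool drive_tool, never from a script. Its argument "moves" is a list of rows, each an object with "delta_pos": the shift along the tool's x, y, z in mm, a list of three; "turn": the turn about the tool's z in rad; "claw": the opening, from 0 (shut) to 1 (fully open). A call has 1 to 12 rows; each row shifts and turns the commanded pose from where the row before left it, along the tool's axes as they then stand; what a row does not reach is not made up. A row lasts 1/8 s, in which the tool goes at most 62.5 mm and 10.7 degrees, less where a joint would pass 70% of its speed; a pose out of reach is approached as far as the arm can. A call is refused whole if a number of a shift passes 62.5 or a number of a turn 0.188, either way. A call with a gripper value outside its range is refused whole. The fingers move at their own pace and stop on an object; the grip force is fixed at half the most. Time passes only in rows, so rows that do not move let the fingers close. It gives the time, the measured TCP pose, the force, the opening and the grip force at its end, in the units of the state.
- monitor.sense(): the state, without advancing time (a new reading comes with each control period).
- cams.capture(name): name is "side" or "top"; returns a dict with "color" (384x512x3 uint8, red, green, blue), "range_z" (384x512 float32, m along the optical axis (not along the pixel's ray), 0 where there is no reading), "vertical_fov" (degrees; the focal length in pixels is half the picture's height over the tangent of half this angle, whatever the lens; pixels are square), "cx", "cy" (the principal point, pixels), "extrinsics" (4x4, takes a point from camera to world coordinates). Camera axes: x right, y down, z forward; pixel columns grow to the right and rows downward; lengths in m; the calibration is good to about 2 mm. A picture is of the moment at which its call begins.
- ticket.finish_job(): hands the job in; it is judged then, once.
The state is a dict: "time_s": time; "joints": joint angles; "joint_velocities": joint speeds; "effort": joint torques, N m; "tcp_pos": TCP position; "ee_rot": TCP orientation; "wrist_force": force on the tool from outside, world axes, zero at the start; "moment": the same for the moment, N m; "gripper_width": opening from 0.0 (shut) to 1.0 (fully open); "gripper_force": force on a finger pad.
Only numpy, scipy, OpenCV 4.12 (cv2) and the standard library are available. Lean on these libraries where they do the work, as an engineer would, in place of code of your own. Each camera call takes 0.05 s, during which the arm holds its last target. There are 200 camera calls.

## Working session

There is one attempt and no reset: what is moved stays moved. The work goes in short steps, Python scripts to look and compute and a tool call to move; the robot and the scene stay as the last step left them, time stands still between calls to the robot, and variables do not carry over. Pictures are saved under pics/ and viewed, at most 10 in all, crops included, and the job is handed in when it is done.

Besides the shell and the picture viewer there is one more tool, called after "Emit:" as name(argument=value, ...) on one line, values as JSON. drive_tool: Moves the arm, as the interface text tells. Its arguments: {"type":"object","properties":{"moves":{"type":"array","items":{"type":"object","properties":{"delta_pos":{"type":"array","items":{"type":"number"}},"turn":{"type":"number"},"claw":{"type":"number"}}}}},"required":["moves"]}

```bash
mkdir -p pics; cat > h.py <<'E'
import numpy as np, cv2
from station import monitor, cams, ticket
def cap(n):
    c=cams.capture(n); H=c["color"].shape[0]; f=H/2/np.tan(np.radians(c["vertical_fov"])/2)
    v,u=np.mgrid[:c["color"].shape[0],:c["color"].shape[1]]
    z=c["range_z"]; P=np.stack([(u-c["cx"])/f*z,(v-c["cy"])/f*z,z,np.ones_like(z)],-1)@np.array(c["extrinsics"]).T
    c["P"]=P[...,:3]; c["P"][z==0]=np.nan; c["f"]=f; return c
def save(n,im): cv2.imwrite("pics/"+n,cv2.cvtColor(im,cv2.COLOR_RGB2BGR))
def ray(c,u,v,h):
    E=np.array(c["extrinsics"]); d=E[:3,:3]@np.array([(u-c["cx"])/c["f"],(v-c["cy"])/c["f"],1]); o=E[:3,3]
    return o+d*(h-o[2])/d[2]
E
python3 - <<'E'
from h import *
for n in("top","side"):
    c=cap(n); save(n+"0.png",c["color"]); print(n,c["f"],np.round(c["extrinsics"],3).tolist())
    np.savez(n+"0.npz",P=c["P"],color=c["color"])
print(monitor.sense())
E
```

```text
top 456.1706653595786 [[-0.015, -0.989, 0.15, 0.275], [-1.0, 0.013, -0.009, -0.0], [0.007, -0.15, -0.989, 1.592], [0.0, 0.0, 0.0, 1.0]]
side 411.487982914513 [[0.704, -0.391, 0.593, -0.124], [-0.71, -0.41, 0.572, -0.619], [0.02, -0.824, -0.566, 0.696], [0.0, 0.0, 0.0, 1.0]]
{'time_s': 0.1, 'joints': array([ 8.68946165e+01,  2.20869961e+01,  3.88401035e-01, -2.55009570e-02,
       -6.84114623e+01, -1.48156369e+01]), 'joint_velocities': array([-0.04911117, -0.08269114,  0.17705628,  0.14585764,  0.07609992,
        0.05074096]), 'effort': array([-3.52493762e-04, -3.91689742e+01,  1.87935805e+01,  4.23182622e+00,
        1.34622541e-02, -7.43013834e-05]), 'tcp_pos': array([0.1921431 , 0.59417087, 0.22156718]), 'ee_rot': array([[ 9.51431077e-01, -3.07861396e-01, -5.17302284e-04],
       [-3.07861817e-01, -9.51429193e-01, -1.89558859e-03],
       [ 9.14020559e-05,  1.96277952e-03, -9.99998070e-01]]), 'wrist_force': array([ 0.09562976, -0.35034804, -0.32195275]), 'moment': array([ 0.02223678, -0.02451314, -0.02523416]), 'gripper_force': 0.0, 'gripper_width': 0.9978334014742121}
```

View pics/top0.png

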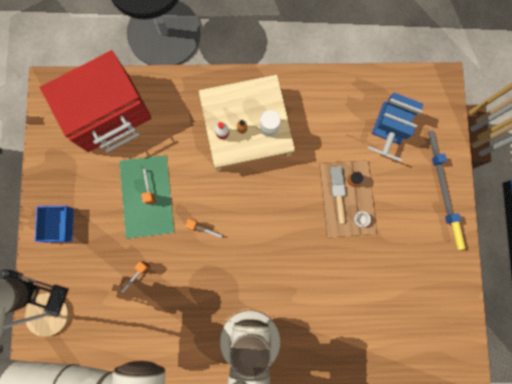

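View pics/side0.png

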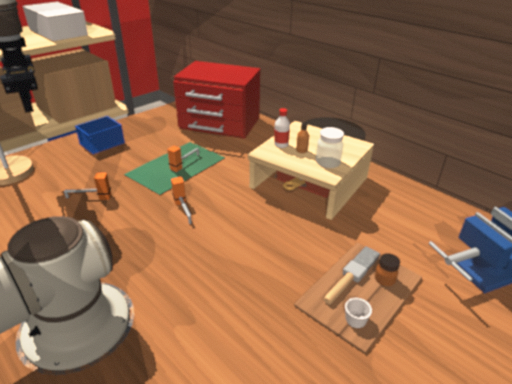

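The top view shows three hooks: on the green mat at (148,197), on bare bench at (193,225), and at (142,267). The one on the mat is farthest from the base (250,345), so I choose that one. The side view shows the brass eye under the ledge near (291,185).

```bash
python3 - <<'E'
from h import *
T=cap("top"); S=cap("side")
a=cv2.resize(T["color"][145:245,110:240],(520,400),interpolation=2)
b=cv2.resize(S["color"][125:215,240:380],(560,360),interpolation=2)
im=np.zeros((400+0,0,3),np.uint8)
b=cv2.resize(S["color"][135:215,240:320],(280,280),interpolation=2); b=np.vstack([b,np.zeros((120,280,3),np.uint8)])
save("crop1.png",np.hstack([a,b]))
def blobs(c,name,m):
    n,l,st,ce=cv2.connectedComponentsWithStats(m.astype(np.uint8))
    for i in range(1,n):
        if st[i,4]>25:
            k=l==i; p=c["P"][k]; print(name,np.round(ce[i]),st[i,4],np.round(np.nanmedian(p,0),4),"zmax",np.round(np.nanpercentile(p[:,2],95),3), "r",round(float(np.hypot(*np.nanmedian(p,0)[:2])),3))
for nm,c in(("T",T),("S",S)):
    h=cv2.cvtColor(c["color"],cv2.COLOR_RGB2HSV)
    H,Sa,V=h[...,0].astype(int),h[...,1],h[...,2]
    blobs(c,nm+"orange",(H<14)&(H>5)&(Sa>190)&(V>130)&(c["P"][...,2]>0.03))
    g=(H>55)&(H<90)&(Sa>100); 
    if nm=="T":
        p=c["P"][g]; p=p[(abs(p[:,2])<.02)]; r=cv2.minAreaRect(p[:,:2].astype(np.float32)); print("mat",r, np.median(p[:,2]))
    z=c["P"][...,2]; lay=(abs(z-.118)<.006)&(c["P"][...,0]>.35)&(abs(c["P"][...,1])<.35)&(Sa<150)
    n,l,st,ce=cv2.connectedComponentsWithStats(lay.astype(np.uint8)); i=1+np.argmax(st[1:,4])
    p=c["P"][l==i]; r=cv2.minAreaRect(p[:,:2].astype(np.float32)); print(nm,"ledge",r,np.median(p[:,2]));print(np.round(cv2.boxPoints(r),4).tolist())
# fine: grip + rod points on mat hook
P=T["P"]; k=(P[...,2]>.012)&(P[...,2]<.13)
k[:160]=0;k[215:]=0;k[:,:135]=0;k[:,165:]=0
for v,u in np.argwhere(k): print((u,v),np.round(P[v,u],3),T["color"][v,u],end="; ")
E
```

```text
mat ((0.48567911982536316, 0.3142886757850647), (0.0, 0.0), 0.0) 0.008399276172168069
T ledge ((0.7313582301139832, 0.0026075541973114014), (0.27154606580734253, 0.2700954079627991), 11.322942733764648) 0.11762551579496916
[[0.5716999769210815, 0.10840000212192535], [0.6247000098228455, -0.15649999678134918], [0.890999972820282, -0.10320000350475311], [0.8379999995231628, 0.16169999539852142]]
Sorange [174. 155.] 123 [0.474  0.3267 0.0615] zmax 0.079 r 0.576
Sorange [101. 182.] 140 [0.2472 0.3445 0.0616] zmax 0.075 r 0.424
Sorange [178. 188.] 150 [0.3849 0.1806 0.0575] zmax 0.075 r 0.425
S ledge ((0.7333225607872009, 0.0017752349376678467), (0.2771511375904083, 0.27072423696517944), 11.253588676452637) 0.11845304187382577
[[0.5709999799728394, 0.10750000178813934], [0.6237999796867371, -0.15800000727176666], [0.8956000208854675, -0.1039000004529953], [0.8428000211715698, 0.1615999937057495]]
(np.int64(145), np.int64(160)) [0.62  0.361 0.016] [ 98 148 111]; (np.int64(146), np.int64(160)) [0.621 0.358 0.014] [ 95 146 109]; (np.int64(141), np.int64(162)) [0.614 0.375 0.013] [ 97 149 111
[... 13321 characters left out ...]
np.int64(202)) [0.469 0.321 0.027] [81 78 52]; (np.int64(146), np.int64(203)) [0.466 0.351 0.028] [122 109  74]; (np.int64(147), np.int64(203)) [0.465 0.346 0.038] [120  94  60]; (np.int64(148), np.int64(203)) [0.466 0.345 0.026] [118  90  55]; (np.int64(149), np.int64(203)) [0.466 0.342 0.026] [115  83  50]; (np.int64(150), np.int64(203)) [0.465 0.336 0.034] [109  78  48]; (np.int64(151), np.int64(203)) [0.467 0.337 0.016] [99 76 48]; (np.int64(164), np.int64(204)) [0.464 0.292 0.013] [63 97 71]; (np.int64(141), np.int64(210)) [0.444 0.372 0.013] [103 156 117]; (np.int64(145), np.int64(212)) [0.437 0.358 0.012] [100 154 116]; (np.int64(160), np.int64(213)) [0.433 0.306 0.012] [100 152 117];
```

View pics/crop1.png

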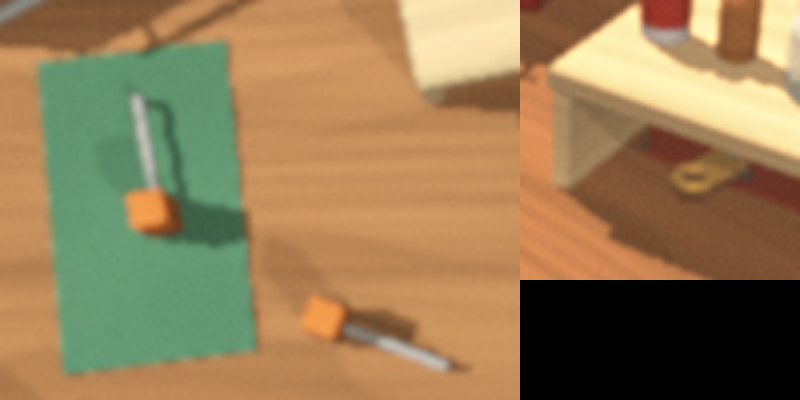

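The left crop confirms the chosen hook. It stands on the mat with its grip at top-view (148,197) and the rod running away to (144,169). The right crop shows the brass ring just under the ledge, hole near side-view (289,186). I'll measure these precisely.

```bash
python3 - <<'E'
from h import *
T=cap("top"); S=cap("side")
C=T["color"].astype(int); P=T["P"]
# rod: saturation low bright columns per row, centroid of weights
pts=[]
for v in range(171,190):
    w=np.clip(C[v,138:155,0]-115,0,None).astype(float); u=(w*np.arange(138,155)).sum()/w.sum(); pts.append(ray(T,u,v,.029)[:2])
pts=np.array(pts); k=np.polyfit(pts[:,0],pts[:,1],1); print("rod yaw",np.degrees(np.arctan(k[0])),"resid",np.std(pts[:,1]-np.polyval(k,pts[:,0])),pts[0],pts[-1])
m=(C[...,0]>195)&(C[...,2]<125)&(C[...,0]-C[...,2]>85); m[:185]=0;m[210:]=0;m[:,:135]=0;m[:,160:]=0
v,u=np.nonzero(m); print("grip",len(u),u.mean(),v.mean(),ray(T,u.mean(),v.mean(),.078), "expected px",(T["f"]*.03/1.5)**2, "rod line y there",np.polyval(k,ray(T,u.mean(),v.mean(),.078)[0]))
# steel end in top: topmost
# ring in side view
C=S["color"].astype(int); z=S["P"]
hsv=cv2.cvtColor(S["color"],cv2.COLOR_RGB2HSV)
print("side gray/hsv around ring")
for v in range(178,194): print(v,[tuple(C[v,u]) if 0 else "%3d/%3d"%(C[v,u,0],C[v,u,2]) for u in range(280,306)])
front=np.array([.598,-.024]); a=np.radians(11.3); ex=np.array([np.cos(a),np.sin(a)]); ey=np.array([-ex[1],ex[0]])
for uv in [(288,186),(289,186),(289,187),(290,186)]:
    p=ray(S,*uv,.040); d=p[:2]-front; print(uv,p,"riser",d@ex,d@ey)
b=cv2.resize(S["color"][170:200,275:315],(800,600),interpolation=cv2.INTER_NEAREST); save("ring.png",b)
E
```

```text
rod yaw 11.260248738192033 resid 0.00017343277322474983 [0.57836342 0.36078451] [0.51484965 0.34827083]
grip 76 146.05263157894737 196.72368421052633 [0.48125589 0.34038513 0.078     ] expected px 83.23667037384024 rod line y there 0.3411939141187803
side gray/hsv around ring
178 ['109/ 36', '106/ 37', '107/ 38', '105/ 34', '107/ 38', '107/ 35', '106/ 37', '106/ 38', '104/ 32', '105/ 36', '107/ 37', '106/ 37', '109/ 39', '118/ 46', '122/ 50', '126/ 52', '131/ 58', '131/ 60', '133/ 65', '137/ 75', '146/ 88', '151/ 88', '155/ 91', '162/ 92', '162/ 93', '161/ 92']
179 ['114/ 39', '111/ 37', '107/ 36', '108/ 38', '107/ 37', '105/ 34', '108/ 38', '106/ 38', '107/ 39', '107/ 36', '111/ 42', '112/ 43', '120/ 48', '126/ 50', '126/ 50', '126/ 53', '126/ 53', '125/ 53', '126/ 57', '123/ 63', '127/ 76', '131/ 80', '141/ 81', '148/ 80', '153/ 84', '156/ 86']
180 ['117/ 42', '113/ 40', '112/ 40', '112/ 38', '113/ 38', '111/ 38', '109/ 38', '111/ 38', '112/ 40', '116/ 45', '126/ 49', '128/ 50', '128/ 52', '129/ 52', '129/ 56', '125/ 51', '125/ 53', '124/ 52', '121/ 49', '125/ 58', '123/ 63', '124/
[... 3518 characters left out ...]
, '120/ 53', '120/ 54']
193 ['128/ 54', '126/ 53', '127/ 53', '125/ 51', '126/ 53', '126/ 56', '122/ 51', '123/ 52', '118/ 48', '121/ 52', '119/ 50', '119/ 52', '120/ 53', '117/ 46', '120/ 53', '120/ 50', '122/ 52', '121/ 50', '122/ 54', '121/ 50', '120/ 52', '120/ 53', '120/ 52', '120/ 53', '117/ 50', '117/ 52']
(288, 186) [ 0.62935896 -0.00370831  0.04      ] riser 0.034727131262432515 0.013753665603869862
(289, 186) [ 0.63142528 -0.00567513  0.04      ] riser 0.03636800422947772 0.011420079679638684
(289, 187) [ 0.62762777 -0.0090231   0.04      ] riser 0.03198808803903124 0.008881118791432665
(290, 186) [ 0.63349195 -0.00764229  0.04      ] riser 0.038009157192821226 0.009086095555525694
```

View pics/ring.png

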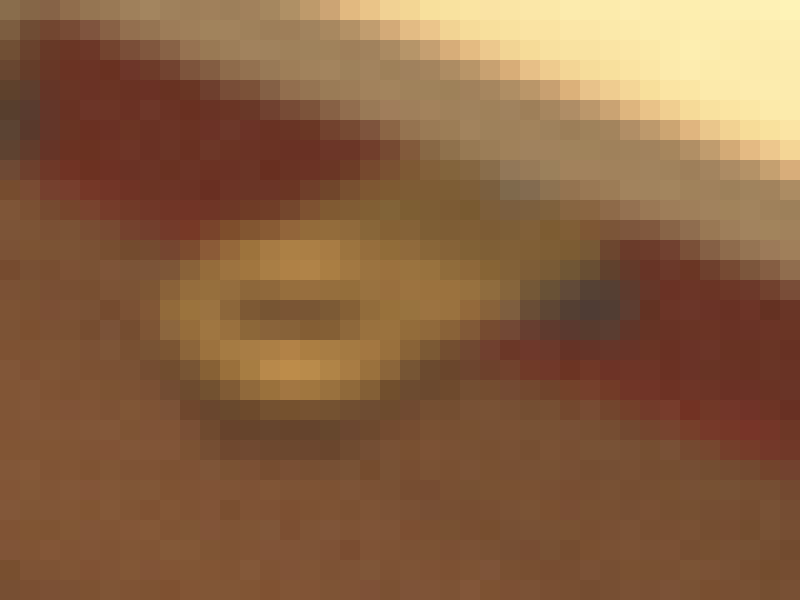

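The enlarged ring shows its hole at about side (289.6,185.3). That puts it at world (0.635,-0.005), or riser (0.040,0.012). The pin then sits at riser x ≈ 0.084, inside the allowed range. Next I reach for the grip.

Emit:
drive_tool(moves=[{"delta_pos": [22, 9.5, 0]}, {"delta_pos": [44, 19, 0]}, {"delta_pos": [44, 19, 0]}, {"delta_pos": [44, 19, 0]}, {"delta_pos": [44, 19, 0]}, {"delta_pos": [44, 19, 0]}, {"delta_pos": [44, 19, 0]}, {"delta_pos": [44, 19, 0]}, {"delta_pos": [23.5, 9.7, 0], "turn": -0.17}, {"turn": -0.17}, {"turn": -0.17}, {}])

```text
invalid input
```

```bash
python3 - <<'E'
from h import *
s=monitor.sense(); print(s["time_s"],s["tcp_pos"],np.round(s["ee_rot"],4).tolist(),s["joints"].round(1))
d=np.array([.4815,.3405,.04])-s["tcp_pos"]; print("tool delta mm",s["ee_rot"].T@d*1000, "yaw",np.degrees(np.arctan2(s["ee_rot"][1,0],s["ee_rot"][0,0])))
E
```

```text
0.3 [0.19223485 0.59450299 0.22217939] [[0.9515, -0.3078, -0.0002], [-0.3078, -0.9515, -0.0007], [0.0, 0.0007, -1.0]] [ 86.9  22.1   0.4  -0.  -68.4 -14.8]
tool delta mm [353.39297238 152.51796977 182.298804  ] yaw -17.924592148598133
```

Emit:
drive_tool(moves=[{"delta_pos": [22, 9.5, 0], "turn": 0, "claw": 1}, {"delta_pos": [44, 19, 0], "turn": 0, "claw": 1}, {"delta_pos": [44, 19, 0], "turn": 0, "claw": 1}, {"delta_pos": [44, 19, 0], "turn": 0, "claw": 1}, {"delta_pos": [44, 19, 0], "turn": 0, "claw": 1}, {"delta_pos": [44, 19, 0], "turn": 0, "claw": 1}, {"delta_pos": [44, 19, 0], "turn": 0, "claw": 1}, {"delta_pos": [44, 19, 0], "turn": 0, "claw": 1}, {"delta_pos": [23, 10, 0], "turn": -0.17, "claw": 1}, {"delta_pos": [0, 0, 0], "turn": -0.17, "claw": 1}, {"delta_pos": [0, 0, 0], "turn": -0.17, "claw": 1}, {"delta_pos": [0, 0, 0], "turn": 0, "claw": 1}])

```text
time_s: 1.8
tcp_pos: [0.4815, 0.3398, 0.2227]
ee_rot: [[0.981, 0.193, -0.0], [0.193, -0.981, -0.0], [-0.0, 0.0, -1.0]]
wrist_force: [0.3, 0.6, -1.2]
gripper_width: 0.999
gripper_force: 0.0
```

```bash
python3 - <<'E'
from h import *
s=monitor.sense(); print(s["time_s"],s["tcp_pos"],np.round(s["ee_rot"],4).tolist(),s["joints"].round(1))
d=np.array([.4815,.3405,.04])-s["tcp_pos"]; print("tool delta mm",s["ee_rot"].T@d*1000, "yaw",np.degrees(np.arctan2(s["ee_rot"][1,0],s["ee_rot"][0,0])))
E
```

```text
1.8 [0.48147372 0.33981848 0.22265015] [[0.9812, 0.1929, -0.0001], [0.1929, -0.9812, -0.0001], [-0.0001, 0.0001, -1.0]] [ 50.9  18.6  -4.7  -0.  -66.7  50.2]
tool delta mm [ 1.80619355e-01 -6.79378098e-01  1.82650069e+02] yaw 11.122902274647615
```

Aligned with the grip. Descending to TCP z 0.040 and closing.

Emit:
drive_tool(moves=[{"delta_pos": [0, -0.7, 30], "turn": -0.002, "claw": 1}, {"delta_pos": [0, 0, 40], "turn": 0, "claw": 1}, {"delta_pos": [0, 0, 40], "turn": 0, "claw": 1}, {"delta_pos": [0, 0, 40], "turn": 0, "claw": 1}, {"delta_pos": [0, 0, 22.6], "turn": 0, "claw": 1}, {"delta_pos": [0, 0, 10], "turn": 0, "claw": 1}, {"delta_pos": [0, 0, 0], "turn": 0, "claw": 1}, {"delta_pos": [0, 0, 0], "turn": 0, "claw": 0}, {"delta_pos": [0, 0, 0], "turn": 0, "claw": 0}, {"delta_pos": [0, 0, 0], "turn": 0, "claw": 0}, {"delta_pos": [0, 0, 0], "turn": 0, "claw": 0}, {"delta_pos": [0, 0, 0], "turn": 0, "claw": 0}])

```text
time_s: 3.3
tcp_pos: [0.4811, 0.3416, 0.04]
ee_rot: [[0.98, 0.198, 0.0], [0.198, -0.98, 0.0], [0.0, -0.0, -1.0]]
wrist_force: [-0.7, 0.8, 0.0]
gripper_width: 0.519
gripper_force: 0.0
```

Emit:
drive_tool(moves=[{"delta_pos": [0, 0, 0], "turn": 0, "claw": 0}, {"delta_pos": [0, 0, 0], "turn": 0, "claw": 0}, {"delta_pos": [0, 0, 0], "turn": 0, "claw": 0}, {"delta_pos": [0, 0, 0], "turn": 0, "claw": 0}, {"delta_pos": [0, 0, -10], "turn": 0, "claw": 0}, {"delta_pos": [0, 0, -20], "turn": 0, "claw": 0}, {"delta_pos": [0, 0, -20], "turn": 0, "claw": 0}, {"delta_pos": [0, 0, 0], "turn": 0, "claw": 0}, {"delta_pos": [0, 0, 0], "turn": 0, "claw": 0}])

```text
time_s: 4.42
tcp_pos: [0.4806, 0.3413, 0.0894]
ee_rot: [[0.98, 0.198, -0.001], [0.198, -0.98, -0.0], [-0.001, 0.0, -1.0]]
wrist_force: [-0.4, -0.0, -2.2]
gripper_width: 0.343
gripper_force: 30.0
```

```bash
python3 - <<'E'
from h import *
s=monitor.sense(); print(s["time_s"],s["tcp_pos"],s["wrist_force"],s["gripper_width"],s["gripper_force"], "yaw",np.degrees(np.arctan2(s["ee_rot"][1,0],s["ee_rot"][0,0])))
t=np.array([.6353,-.0045]); a=np.radians(11.3); ex=np.array([np.cos(a),np.sin(a)])
R=s["ee_rot"]
for off in (.205,.105):
    g=t-off*ex; d=np.r_[g,s["tcp_pos"][2]]-s["tcp_pos"]; print("to",off,g,R.T@d*1000)
c=cap("side"); save("lift.png",cv2.resize(c["color"][100:220,120:280],(800,600)))
E
```

```text
4.425 [0.48061428 0.34131656 0.08937762] [-0.36939913 -0.04603191 -2.20212076] 0.34254887319263516 29.995837924070656 yaw 11.395851970682587
to 0.205 [ 0.43427399 -0.04466896] [-1.21692121e+02  3.69219749e+02  2.15322308e-01]
to 0.105 [ 0.53233546 -0.02507435] [-2.16923132e+01  3.69387068e+02  1.13268481e-01]
```

View pics/lift.png

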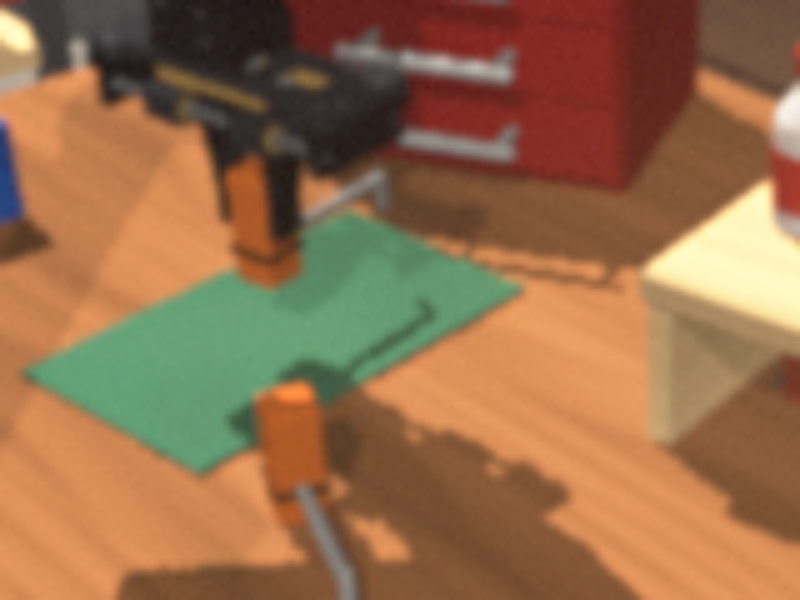

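The rod is held level at about 30 N, tip pointing away, and clear of the mat. I'll lift it over the look-alike and bring it in front of the riser mouth.

Emit:
drive_tool(moves=[{"delta_pos": [-15, 0, -20], "turn": 0, "claw": 0}, {"delta_pos": [-30, 20, -20], "turn": 0, "claw": 0}, {"delta_pos": [-30, 45, 0], "turn": 0, "claw": 0}, {"delta_pos": [-30, 50, 0], "turn": 0, "claw": 0}, {"delta_pos": [-17, 50, 0], "turn": 0, "claw": 0}, {"delta_pos": [0, 50, 0], "turn": 0, "claw": 0}, {"delta_pos": [0, 50, 0], "turn": 0, "claw": 0}, {"delta_pos": [0, 50, 0], "turn": 0, "claw": 0}, {"delta_pos": [0, 34, 0], "turn": 0, "claw": 0}, {"delta_pos": [0, 20, 20], "turn": 0, "claw": 0}, {"delta_pos": [0, 0, 20], "turn": 0, "claw": 0}, {"delta_pos": [0, 0, 0], "turn": 0, "claw": 0}])

```text
time_s: 5.98
tcp_pos: [0.4328, -0.0449, 0.0882]
ee_rot: [[0.98, 0.197, -0.005], [0.197, -0.98, -0.001], [-0.005, 0.0, -1.0]]
wrist_force: [-0.9, 0.2, -0.6]
gripper_width: 0.341
gripper_force: 30.0
```

```bash
cat > m.py <<'E'
from h import *
s=monitor.sense(); R=s["ee_rot"]; print(s["time_s"],s["tcp_pos"].round(4),s["wrist_force"].round(2),s["gripper_force"].round(1),"yaw",np.degrees(np.arctan2(R[1,0],R[0,0])).round(2))
F=np.array([.598,-.0245]); a=np.radians(11.3); ex=np.array([np.cos(a),np.sin(a)]); ey=np.array([-ex[1],ex[0]])
tip=s["tcp_pos"]+.105*R[:,0]*[1,1,0]; tip[2]-=.036
def ris(p): return np.round([(p[:2]-F)@ex,(p[:2]-F)@ey,p[2]],4)
print("tip(kin) world",tip.round(4),"riser",ris(tip))
def px(c,p):
    q=np.linalg.inv(np.array(c["extrinsics"]))@np.r_[p,1]; return (q[:2]/q[2]*c["f"]+[c["cx"],c["cy"]]).round(1)
E
python3 - <<'E'
from m import *
T=cap("top"); S=cap("side")
for n,c in(("T",T),("S",S)): print(n,"tip px predicted",px(c,tip),"rod end top",px(c,tip+[0,0,.028]),"ring",px(c,[.6353,-.0045,.04]))
u,v=px(S,tip).astype(int); print(u,v)
x0,y0=u-40,v-40
A=cv2.resize(S["color"][y0:y0+80,x0:x0+80],(400,400),interpolation=2)
w,z=px(T,tip+[0,0,.028]).astype(int); B=cv2.resize(T["color"][z-40:z+40,w-40:w+40],(400,400),interpolation=2)
save("tips.png",np.hstack([A,B])); print("origins",x0,y0,w-40,z-40)
E
```

```text
Traceback (most recent call last):
  File "m.py", line 2, in <module>
    s=monitor.sense(); R=s["ee_rot"]; print(s["time_s"],s["tcp_pos"].round(4),s["wrist_force"].round(2),s["gripper_force"].round(1),"yaw",np.degrees(np.arctan2(R[1,0],R[0,0])).round(2))
                                                                                                        ^^^^^^^^^^^^^^^^^^^^^^^^
AttributeError: 'float' object has no attribute 'round'
```

```bash
sed -i 's/s\["gripper_force"\].round(1)/s["gripper_force"]/' m.py
python3 - <<'E'
from m import *
T=cap("top"); S=cap("side")
for n,c in(("T",T),("S",S)): print(n,"tip px predicted",px(c,tip),"rod end top",px(c,tip+[0,0,.028]),"ring",px(c,[.6353,-.0045,.04]))
u,v=px(S,tip).astype(int); print(u,v)
x0,y0=u-40,v-40
A=cv2.resize(S["color"][y0:y0+80,x0:x0+80],(400,400),interpolation=2)
w,z=px(T,tip+[0,0,.028]).astype(int); B=cv2.resize(T["color"][z-40:z+40,w-40:w+40],(400,400),interpolation=2)
save("tips.png",np.hstack([A,B])); print("origins",x0,y0,w-40,z-40)
E
```

```text
5.975 [ 0.4328 -0.0449  0.0882] [-0.93  0.16 -0.57] 29.996046577580273 yaw 11.35
tip(kin) world [ 0.5357 -0.0243  0.0522] riser [-0.061   0.0124  0.0522]
T tip px predicted [254.8 180.5] rod end top [254.9 179.1] ring [248.6 153. ]
S tip px predicted [270.7 199. ] rod end top [271.1 190.3] ring [289.6 185.3]
270 199
origins 230 159 214 139
```

View pics/tips.png

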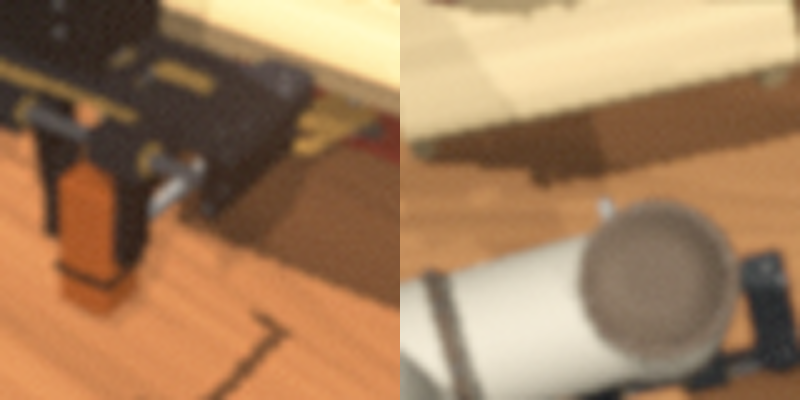

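The tip in the top crop is at about (255,180), matching kinematics within a pixel; the gripper hides it in the side view. Moving straight in, above the ring.

Emit:
drive_tool(moves=[{"delta_pos": [10, 0, 0], "turn": 0, "claw": 0}, {"delta_pos": [20, 0, 0], "turn": 0, "claw": 0}, {"delta_pos": [20, 0, 0], "turn": 0, "claw": 0}, {"delta_pos": [16, 0, 0], "turn": 0, "claw": 0}, {"delta_pos": [12, 0, 0], "turn": 0, "claw": 0}, {"delta_pos": [10, 0, 0], "turn": 0, "claw": 0}, {"delta_pos": [8, 0, 0], "turn": 0, "claw": 0}, {"delta_pos": [5, 0, 0], "turn": 0, "claw": 0}, {"delta_pos": [0, 0, 0], "turn": 0, "claw": 0}, {"delta_pos": [0, 0, 0], "turn": 0, "claw": 0}])

```text
time_s: 7.32
tcp_pos: [0.5331, -0.0243, 0.0899]
ee_rot: [[0.98, 0.198, -0.0], [0.198, -0.98, -0.0], [-0.0, -0.0, -1.0]]
wrist_force: [0.7, -0.0, -0.7]
gripper_width: 0.341
gripper_force: 30.0
```

```bash
python3 - <<'E'
from m import *
print("to ring, tool mm",R.T@(np.array([.6353,-.0045,tip[2]])-tip)*1000)
S=cap("side"); save("in.png",cv2.resize(S["color"][130:210,230:330],(800,640)[:2] if 0 else (750,600),interpolation=2))
E
```

```text
7.325 [ 0.5331 -0.0243  0.0899] [ 0.7  -0.04 -0.73] 29.9959718529135 yaw 11.41
tip(kin) world [ 0.6361 -0.0036  0.0539] riser [0.0414 0.0131 0.0539]
to ring, tool mm [-9.27305125e-01  7.55077072e-01  4.13514892e-04]
```

View pics/in.png

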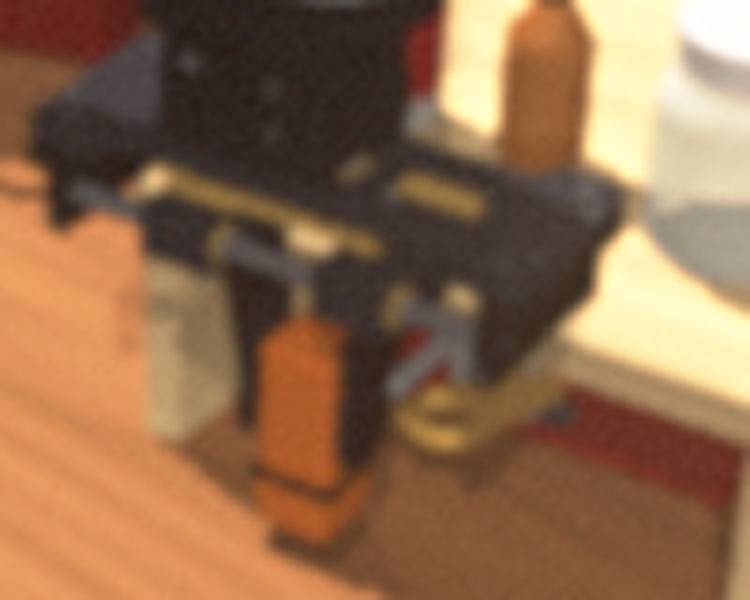

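The vertical part of the hook is visible at crop (463,345), right above the ring hole at crop (445,413). I'll measure that offset in pixels.

```bash
python3 - <<'E'
from m import *
S=cap("side"); C=S["color"].astype(int)
print("pred tip",px(S,tip),"elbow centre",px(S,tip+[0,0,.024]),"ring target",px(S,[.6353,-.0045,.04]))
for v in range(170,192): print(v,' '.join("%3d/%-3d"%(C[v,u,0],C[v,u,2]) for u in range(281,300)))
print("riser deltas per px u,v at z.04", ris(ray(S,290.6,185.3,.04))-ris(ray(S,289.6,185.3,.04)), ris(ray(S,289.6,186.3,.04))-ris(ray(S,289.6,185.3,.04)))
E
```

```text
7.375 [ 0.5331 -0.0243  0.0899] [-0.7  -0.36 -2.  ] 29.995899349451065 yaw 11.41
tip(kin) world [ 0.636  -0.0036  0.0539] riser [0.0414 0.0131 0.0539]
pred tip [289.8 181. ] elbow centre [290.3 173.9] ring target [289.6 185.3]
170  96/56  121/64  119/76  105/78   89/72   79/66   78/61   88/60  116/71  148/87  166/97  162/95  129/76   87/52   65/41   63/42   65/43   69/50   68/47 
171 101/54  116/67  105/72   97/82   94/82   91/80   90/77   95/74  107/77  121/78  131/80  134/79  108/64   75/45   63/38   62/39   65/41   63/37   65/40 
172 103/56  110/61   97/64   89/71   92/79   95/81   97/84   94/80  100/79  105/82  105/76  104/73   86/56   66/43   60/34   63/37   60/35   62/38   58/32 
173  89/50   94/48   89/52   83/49   90/56   94/66   92/68   94/79   95/83   96/81   98/83   92/75   78/56   63/40   62/36   61/36   62/38   62/34   61/37 
174  69/41   74/39   77/34   86/33   97/40   99/49   96/63   97/77   98/85   95/81   94/81   88/74   72/57   63/39   60/37   61/39   64/41   64/38   62/36 
175  58/36   59/31   74/30   93/33  100/36  104/53  102/70  105/85  103/89   99/87   99/86   
[... 1942 characters left out ...]
/43   94/39  105/45  121/50  144/57  162/65  177/70  187/72  198/80  186/70  161/63  139/56  128/54  122/53  110/49  102/44  101/44   99/39  104/42 
189  95/42  103/45  107/48  107/46  115/48  129/52  147/58  161/62  167/66  163/61  146/58  126/53  114/45  108/46  105/45   98/43  100/45  102/45  106/43 
190 105/48  112/47  119/50  115/51  108/47  106/46  113/48  119/50  121/49  116/46  113/48  109/47  105/45  101/45  100/46  101/46  102/46  102/43  115/50 
191 108/46  122/53  126/52  125/55  112/48  105/45  103/48   99/41   99/42  102/47   99/42   98/43  100/43  102/46   99/41  102/43  105/47  111/52  118/51 
riser deltas per px u,v at z.04 [ 0.0017 -0.0023  0.    ] [-0.0044 -0.0026  0.    ]
```

Measured against the ring in the same view, the tip sits about 1.2 px to the right. That calls for about -2.5 mm in tool x and -1.5 mm in tool y before I lower gently.

Emit:
drive_tool(moves=[{"delta_pos": [-2.5, -1.5, 0], "turn": 0, "claw": 0}, {"delta_pos": [0, 0, 3], "turn": 0, "claw": 0}, {"delta_pos": [0, 0, 3], "turn": 0, "claw": 0}, {"delta_pos": [0, 0, 2], "turn": 0, "claw": 0}, {"delta_pos": [0, 0, 2], "turn": 0, "claw": 0}, {"delta_pos": [0, 0, 1], "turn": 0, "claw": 0}, {"delta_pos": [0, 0, 0], "turn": 0, "claw": 0}])

```text
time_s: 8.3
tcp_pos: [0.5308, -0.0233, 0.0788]
ee_rot: [[0.98, 0.198, -0.0], [0.198, -0.98, -0.0], [-0.0, 0.0, -1.0]]
wrist_force: [0.8, -0.0, 0.3]
gripper_width: 0.345
gripper_force: 30.0
```

Emit:
drive_tool(moves=[{"delta_pos": [0, 0, 1.5], "turn": 0, "claw": 0}, {"delta_pos": [0, 0, 0], "turn": 0, "claw": 0}])

```text
time_s: 8.55
tcp_pos: [0.5307, -0.0233, 0.0774]
ee_rot: [[0.98, 0.198, -0.0], [0.198, -0.98, -0.0], [-0.0, -0.0, -1.0]]
wrist_force: [-0.5, 0.3, -0.6]
gripper_width: 0.343
gripper_force: 30.0
```

Emit:
drive_tool(moves=[{"delta_pos": [0, 0, 1.5], "turn": 0, "claw": 0}, {"delta_pos": [0, 0, 0], "turn": 0, "claw": 0}])

```text
time_s: 8.8
tcp_pos: [0.5307, -0.0233, 0.0758]
ee_rot: [[0.98, 0.198, -0.0], [0.198, -0.98, -0.0], [-0.0, 0.0, -1.0]]
wrist_force: [0.3, -0.1, -0.4]
gripper_width: 0.348
gripper_force: 30.0
```

Tip is at 0.040, below the ring's top, with no contact force. It's in the hole, so I continue down to 0.029.

Emit:
drive_tool(moves=[{"delta_pos": [0, 0, 2], "turn": 0, "claw": 0}, {"delta_pos": [0, 0, 2], "turn": 0, "claw": 0}, {"delta_pos": [0, 0, 0], "turn": 0, "claw": 0}])

```text
time_s: 9.18
tcp_pos: [0.5306, -0.0233, 0.0717]
ee_rot: [[0.98, 0.198, -0.001], [0.198, -0.98, -0.0], [-0.001, -0.0, -1.0]]
wrist_force: [-0.6, -0.9, -1.1]
gripper_width: 0.342
gripper_force: 30.0
```

Emit:
drive_tool(moves=[{"delta_pos": [0, 0, 2], "turn": 0, "claw": 0}, {"delta_pos": [0, 0, 2.5], "turn": 0, "claw": 0}, {"delta_pos": [0, 0, 2], "turn": 0, "claw": 0}, {"delta_pos": [0, 0, 0], "turn": 0, "claw": 0}])

```text
time_s: 9.68
tcp_pos: [0.5306, -0.0233, 0.0652]
ee_rot: [[0.98, 0.198, -0.001], [0.198, -0.98, -0.0], [-0.001, 0.0, -1.0]]
wrist_force: [0.6, 0.0, -2.0]
gripper_width: 0.337
gripper_force: 30.0
```

Emit:
drive_tool(moves=[{"delta_pos": [-2, 0, 0], "turn": 0, "claw": 0}, {"delta_pos": [-2, 0, 0], "turn": 0, "claw": 0}, {"delta_pos": [-2, 0, 0], "turn": 0, "claw": 0}, {"delta_pos": [-2, 0, 0], "turn": 0, "claw": 0}, {"delta_pos": [0, 0, 0], "turn": 0, "claw": 0}])

```text
time_s: 10.3
tcp_pos: [0.5228, -0.0249, 0.0655]
ee_rot: [[0.98, 0.198, 0.0], [0.198, -0.98, 0.0], [0.0, -0.0, -1.0]]
wrist_force: [0.2, -0.2, -0.7]
gripper_width: 0.34
gripper_force: 30.0
```

Emit:
drive_tool(moves=[{"delta_pos": [-2, 0, 0], "turn": 0, "claw": 0}, {"delta_pos": [-2, 0, 0], "turn": 0, "claw": 0}, {"delta_pos": [-2, 0, 0], "turn": 0, "claw": 0}, {"delta_pos": [0, 0, 0], "turn": 0, "claw": 0}])

```text
time_s: 10.8
tcp_pos: [0.5192, -0.0255, 0.0662]
ee_rot: [[0.98, 0.199, 0.005], [0.199, -0.98, 0.001], [0.005, 0.0, -1.0]]
wrist_force: [5.5, 0.2, -0.8]
gripper_width: 0.344
gripper_force: 30.0
```

```bash
python3 - <<'E'
from m import *
S=cap("side"); save("pull.png",cv2.resize(S["color"][150:210,240:320],(800,600),interpolation=2))
E
```

```text
10.8 [ 0.5192 -0.0255  0.0662] [ 5.51  0.19 -0.84] 29.99717036727816 yaw 11.45
tip(kin) world [ 0.6222 -0.0047  0.0302] riser [0.0276 0.0147 0.0302]
```

View pics/pull.png

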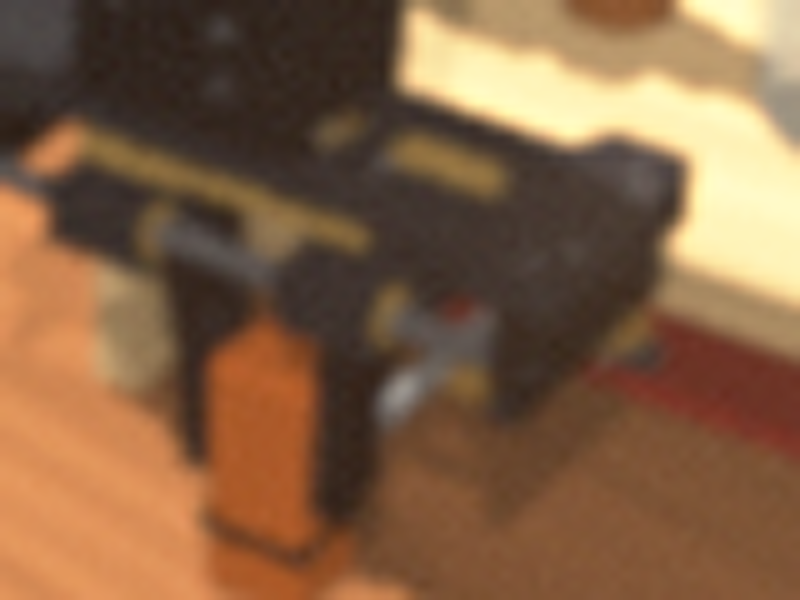

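5.5 N of pull: the eye is caught (the image shows the rod in the ring beside the gripper). Drawing the tray out.

Emit:
drive_tool(moves=[{"delta_pos": [-3, 0, 0], "turn": 0, "claw": 0}, {"delta_pos": [-5, 0, 0], "turn": 0, "claw": 0}, {"delta_pos": [-5, 0, 0], "turn": 0, "claw": 0}, {"delta_pos": [-5, 0, 0], "turn": 0, "claw": 0}, {"delta_pos": [-5, 0, 0], "turn": 0, "claw": 0}, {"delta_pos": [0, 0, 0], "turn": 0, "claw": 0}])

```text
time_s: 11.6
tcp_pos: [0.4957, -0.0303, 0.0662]
ee_rot: [[0.98, 0.198, 0.003], [0.198, -0.98, 0.0], [0.003, 0.0, -1.0]]
wrist_force: [4.4, 0.8, -0.1]
gripper_width: 0.344
gripper_force: 30.0
```

Emit:
drive_tool(moves=[{"delta_pos": [-5, 0, 0], "turn": 0, "claw": 0}, {"delta_pos": [-5, 0, 0], "turn": 0, "claw": 0}, {"delta_pos": [-5, 0, 0], "turn": 0, "claw": 0}, {"delta_pos": [-5, 0, 0], "turn": 0, "claw": 0}, {"delta_pos": [-5, 0, 0], "turn": 0, "claw": 0}, {"delta_pos": [-5, 0, 0], "turn": 0, "claw": 0}, {"delta_pos": [-5, 0, 0], "turn": 0, "claw": 0}, {"delta_pos": [0, 0, 0], "turn": 0, "claw": 0}])

```text
time_s: 12.6
tcp_pos: [0.4612, -0.0372, 0.0661]
ee_rot: [[0.98, 0.198, 0.002], [0.198, -0.98, 0.0], [0.002, 0.0, -1.0]]
wrist_force: [4.0, 0.7, 0.4]
gripper_width: 0.345
gripper_force: 30.0
```

```bash
python3 -c "import m"
```

```text
12.6 [ 0.4612 -0.0372  0.0661] [4.03 0.74 0.36] 29.995588366873562 yaw 11.45
tip(kin) world [ 0.5641 -0.0164  0.0301] riser [-0.0317  0.0146  0.0301]
```

Emit:
drive_tool(moves=[{"delta_pos": [-5, 0, 0], "turn": 0, "claw": 0}, {"delta_pos": [-5, 0, 0], "turn": 0, "claw": 0}, {"delta_pos": [-5, 0, 0], "turn": 0, "claw": 0}, {"delta_pos": [-5, 0, 0], "turn": 0, "claw": 0}, {"delta_pos": [-5, 0, 0], "turn": 0, "claw": 0}, {"delta_pos": [-4, 0, 0], "turn": 0, "claw": 0}, {"delta_pos": [-3, 0, 0], "turn": 0, "claw": 0}, {"delta_pos": [-3, 0, 0], "turn": 0, "claw": 0}, {"delta_pos": [0, 0, 0], "turn": 0, "claw": 0}])

```text
time_s: 13.72
tcp_pos: [0.4268, -0.0442, 0.0659]
ee_rot: [[0.98, 0.198, 0.002], [0.198, -0.98, 0.0], [0.002, 0.0, -1.0]]
wrist_force: [3.9, 0.8, 1.8]
gripper_width: 0.342
gripper_force: 30.0
```

Emit:
drive_tool(moves=[{"delta_pos": [-2, 0, 0], "turn": 0, "claw": 0}, {"delta_pos": [-2, 0, 0], "turn": 0, "claw": 0}, {"delta_pos": [-2, 0, 0], "turn": 0, "claw": 0}, {"delta_pos": [0, 0, 0], "turn": 0, "claw": 0}])

```text
time_s: 14.22
tcp_pos: [0.4209, -0.0454, 0.0658]
ee_rot: [[0.98, 0.198, 0.002], [0.198, -0.98, 0.0], [0.002, 0.0, -1.0]]
wrist_force: [4.2, 2.2, 1.0]
gripper_width: 0.342
gripper_force: 30.0
```

Emit:
drive_tool(moves=[{"delta_pos": [-2, 0, 0], "turn": 0, "claw": 0}, {"delta_pos": [0, 0, 0], "turn": 0, "claw": 0}])

```text
time_s: 14.48
tcp_pos: [0.4202, -0.0455, 0.0659]
ee_rot: [[0.98, 0.198, 0.004], [0.198, -0.98, 0.001], [0.004, 0.0, -1.0]]
wrist_force: [6.7, 1.7, -1.3]
gripper_width: 0.342
gripper_force: 30.0
```

```bash
python3 -c "import m"
```

```text
14.475 [ 0.4202 -0.0455  0.0659] [ 6.73  1.75 -1.29] 29.99584486708045 yaw 11.45
tip(kin) world [ 0.5231 -0.0247  0.0299] riser [-0.0735  0.0145  0.0299]
```

Force is rising and the tip has reached the predicted stop position (-0.074). One more small tug to confirm.

Emit:
drive_tool(moves=[{"delta_pos": [-1.5, 0, 0], "turn": 0, "claw": 0}, {"delta_pos": [0, 0, 0], "turn": 0, "claw": 0}])

```text
time_s: 14.72
tcp_pos: [0.4201, -0.0454, 0.066]
ee_rot: [[0.98, 0.199, 0.007], [0.199, -0.98, 0.001], [0.007, 0.0, -1.0]]
wrist_force: [11.1, 1.2, -4.2]
gripper_width: 0.343
gripper_force: 30.0
```

```bash
python3 - <<'E'
from m import *
T=cap("top"); P=T["P"]; C=T["color"].astype(int)
# tray: red points at height <.07 ahead of ledge
d=P[...,:2]-F; x=d@ex; y=d@ey
k=(C[...,0]>70)&(C[...,0]>2.2*C[...,1])&(abs(y)<.09)&(x>-.1)&(x<.02)&(P[...,2]<.09)
print("red px",k.sum(), "x range",np.percentile(x[k],[1,5,50]) if k.any() else None,"z",np.nanmedian(P[k][:,2]) if k.any() else None)
E
```

```text
14.725 [ 0.4201 -0.0454  0.066 ] [11.07  1.17 -4.24] 29.99782861210406 yaw 11.45
tip(kin) world [ 0.523  -0.0246  0.03  ] riser [-0.0736  0.0146  0.03  ]
red px 320 x range [-0.01872863 -0.01810919 -0.00354309] z 0.019568490957192264
```

At the stop: 11 N and no further motion, with the red tray front seen about 20 mm beyond the ledge. Relax to the middle of the hole and lift out.

Emit:
drive_tool(moves=[{"delta_pos": [2, 0, 0], "turn": 0, "claw": 0}, {"delta_pos": [2, 0, 0], "turn": 0, "claw": 0}, {"delta_pos": [2, 0, 0], "turn": 0, "claw": 0}, {"delta_pos": [1.5, 0, 0], "turn": 0, "claw": 0}, {"delta_pos": [0, 0, 0], "turn": 0, "claw": 0}])

```text
time_s: 15.4
tcp_pos: [0.4215, -0.0455, 0.0645]
ee_rot: [[0.98, 0.197, -0.005], [0.197, -0.98, -0.001], [-0.006, -0.0, -1.0]]
wrist_force: [-0.2, 0.6, -0.7]
gripper_width: 0.342
gripper_force: 30.0
```

Emit:
drive_tool(moves=[{"delta_pos": [0, 0, -3], "turn": 0, "claw": 0}, {"delta_pos": [0, 0, -3], "turn": 0, "claw": 0}, {"delta_pos": [0, 0, 0], "turn": 0, "claw": 0}])

```text
time_s: 15.78
tcp_pos: [0.4239, -0.0448, 0.0718]
ee_rot: [[0.98, 0.198, 0.0], [0.198, -0.98, 0.0], [0.0, -0.0, -1.0]]
wrist_force: [0.2, -0.2, -1.0]
gripper_width: 0.339
gripper_force: 30.0
```

Emit:
drive_tool(moves=[{"delta_pos": [0, 0, -3], "turn": 0, "claw": 0}, {"delta_pos": [0, 0, -4], "turn": 0, "claw": 0}, {"delta_pos": [0, 0, -6], "turn": 0, "claw": 0}, {"delta_pos": [0, 0, -10], "turn": 0, "claw": 0}, {"delta_pos": [0, 0, -18], "turn": 0, "claw": 0}, {"delta_pos": [0, 0, -18], "turn": 0, "claw": 0}, {"delta_pos": [0, 0, 0], "turn": 0, "claw": 0}])

```text
time_s: 16.65
tcp_pos: [0.4251, -0.0445, 0.132]
ee_rot: [[0.98, 0.198, 0.004], [0.198, -0.98, 0.001], [0.004, -0.0, -1.0]]
wrist_force: [0.8, -0.9, -0.9]
gripper_width: 0.341
gripper_force: 30.0
```

Emit:
drive_tool(moves=[{"delta_pos": [0, -20, 0], "turn": 0, "claw": 0}, {"delta_pos": [0, -40, 0], "turn": 0, "claw": 0}, {"delta_pos": [0, -45, 0], "turn": 0, "claw": 0}, {"delta_pos": [0, -45, 0], "turn": 0, "claw": 0}, {"delta_pos": [10, -45, 0], "turn": 0, "claw": 0}, {"delta_pos": [25, -45, 0], "turn": 0, "claw": 0}, {"delta_pos": [30, -45, 0], "turn": 0, "claw": 0}, {"delta_pos": [30, -40, 0], "turn": 0, "claw": 0}, {"delta_pos": [25, -30, 0], "turn": 0, "claw": 0}, {"delta_pos": [12, -11, 0], "turn": 0, "claw": 0}, {"delta_pos": [0, 0, 0], "turn": 0, "claw": 0}, {"delta_pos": [0, 0, 0], "turn": 0, "claw": 0}])

```text
time_s: 18.15
tcp_pos: [0.4801, 0.339, 0.1297]
ee_rot: [[0.98, 0.197, -0.002], [0.197, -0.98, -0.001], [-0.002, 0.001, -1.0]]
wrist_force: [0.3, -1.3, -2.3]
gripper_width: 0.344
gripper_force: 30.0
```

```bash
python3 - <<'E'
from m import *
print("tool delta mm to stand",R.T@(np.array([.4811,.3414,.040])-s["tcp_pos"])*1000)
T=cap("top"); P=T["P"]; C=T["color"].astype(int)
d=P[...,:2]-F; x=d@ex; y=d@ey
k=(C[...,0]>70)&(C[...,0]>2.2*C[...,1])&(abs(y)<.09)&(x>-.1)&(x<.02)&(P[...,2]<.09)
print(k.sum(),np.percentile(x[k],[1,5,50]))
E
```

```text
18.15 [0.4801 0.339  0.1297] [ 0.29 -1.27 -2.33] 29.995925165712833 yaw 11.38
tip(kin) world [0.583  0.3597 0.0937] riser [0.0606 0.3797 0.0937]
tool delta mm to stand [ 1.6495559  -2.25433576 89.68903041]
320 [-0.01868838 -0.01811877 -0.00352943]
```

Tray stayed out. Lowering the rod onto the mat, slowly at the end.

Emit:
drive_tool(moves=[{"delta_pos": [1, -2, 20], "turn": 0, "claw": 0}, {"delta_pos": [0, 0, 25], "turn": 0, "claw": 0}, {"delta_pos": [0, 0, 20], "turn": 0, "claw": 0}, {"delta_pos": [0, 0, 10], "turn": 0, "claw": 0}, {"delta_pos": [0, 0, 5], "turn": 0, "claw": 0}, {"delta_pos": [0, 0, 3], "turn": 0, "claw": 0}, {"delta_pos": [0, 0, 2], "turn": 0, "claw": 0}, {"delta_pos": [0, 0, 2], "turn": 0, "claw": 0}, {"delta_pos": [0, 0, 0], "turn": 0, "claw": 0}])

```text
time_s: 19.32
tcp_pos: [0.4815, 0.3422, 0.0435]
ee_rot: [[0.98, 0.198, 0.0], [0.198, -0.98, 0.0], [0.0, -0.0, -1.0]]
wrist_force: [-1.5, -0.3, -1.4]
gripper_width: 0.344
gripper_force: 30.0
```

Emit:
drive_tool(moves=[{"delta_pos": [0, 0, 1.5], "turn": 0, "claw": 0}, {"delta_pos": [0, 0, 0], "turn": 0, "claw": 0}])

```text
time_s: 19.58
tcp_pos: [0.4815, 0.3422, 0.0419]
ee_rot: [[0.98, 0.198, -0.0], [0.198, -0.98, -0.0], [-0.0, 0.0, -1.0]]
wrist_force: [0.1, 0.7, -2.2]
gripper_width: 0.342
gripper_force: 30.0
```

Emit:
drive_tool(moves=[{"delta_pos": [0, 0, 1], "turn": 0, "claw": 0}, {"delta_pos": [0, 0, 0], "turn": 0, "claw": 0}])

```text
time_s: 19.82
tcp_pos: [0.4815, 0.3422, 0.0409]
ee_rot: [[0.98, 0.198, -0.0], [0.198, -0.98, -0.0], [-0.0, 0.0, -1.0]]
wrist_force: [-0.2, -0.2, -1.8]
gripper_width: 0.347
gripper_force: 30.0
```

Emit:
drive_tool(moves=[{"delta_pos": [0, 0, 0.8], "turn": 0, "claw": 0}, {"delta_pos": [0, 0, 0], "turn": 0, "claw": 0}])

```text
time_s: 20.08
tcp_pos: [0.4815, 0.3422, 0.0401]
ee_rot: [[0.98, 0.198, -0.0], [0.198, -0.98, -0.0], [-0.0, 0.0, -1.0]]
wrist_force: [0.9, -0.3, -1.4]
gripper_width: 0.343
gripper_force: 30.0
```

Emit:
drive_tool(moves=[{"delta_pos": [0, 0, 0.7], "turn": 0, "claw": 0}, {"delta_pos": [0, 0, 0], "turn": 0, "claw": 0}])

```text
time_s: 20.32
tcp_pos: [0.4816, 0.3423, 0.0399]
ee_rot: [[0.98, 0.198, 0.0], [0.198, -0.98, 0.0], [0.0, -0.0, -1.0]]
wrist_force: [-1.2, -0.5, 2.5]
gripper_width: 0.339
gripper_force: 30.0
```

Wrist force went from -1.5 to +2.5 N, so the rod is standing on the mat. Release and rise.

Emit:
drive_tool(moves=[{"delta_pos": [0, 0, 0], "turn": 0, "claw": 0.5}, {"delta_pos": [0, 0, 0], "turn": 0, "claw": 0.8}, {"delta_pos": [0, 0, 0], "turn": 0, "claw": 1}, {"delta_pos": [0, 0, 0], "turn": 0, "claw": 1}, {"delta_pos": [0, 0, 0], "turn": 0, "claw": 1}, {"delta_pos": [0, 0, 0], "turn": 0, "claw": 1}, {"delta_pos": [0, 0, -10], "turn": 0, "claw": 1}, {"delta_pos": [0, 0, -30], "turn": 0, "claw": 1}, {"delta_pos": [0, 0, -40], "turn": 0, "claw": 1}, {"delta_pos": [0, 0, -40], "turn": 0, "claw": 1}, {"delta_pos": [0, 0, 0], "turn": 0, "claw": 1}, {"delta_pos": [0, 0, 0], "turn": 0, "claw": 1}])

```text
time_s: 21.82
tcp_pos: [0.4811, 0.342, 0.1596]
ee_rot: [[0.98, 0.198, -0.0], [0.198, -0.98, 0.0], [-0.0, -0.0, -1.0]]
wrist_force: [-0.0, 0.2, 0.3]
gripper_width: 0.997
gripper_force: 0.0
```

```bash
python3 - <<'E'
from h import *
S=cap("side"); save("end.png",cv2.resize(S["color"][100:240,100:380],(800,400),interpolation=2)); s=monitor.sense(); print(s["time_s"],s["tcp_pos"],s["gripper_width"])
E
```

```text
21.875 [0.48092696 0.34169559 0.15886763] 1.0024251422582369
```

View pics/end.png

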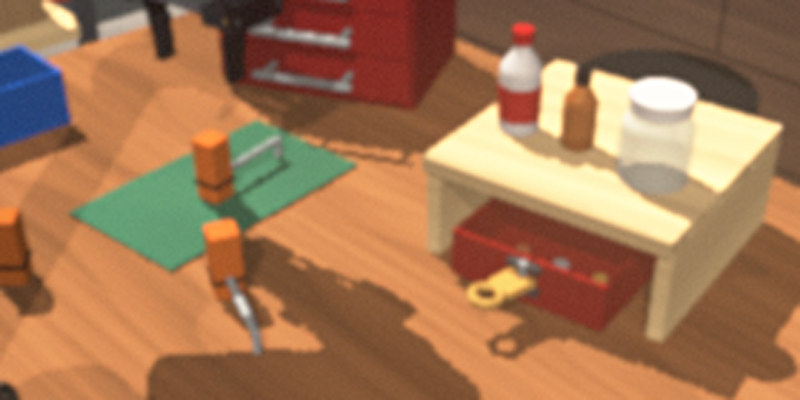

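The rod stands upright on the mat at crop (213,165), the tray is out with its eye at (490,290), and the bottles are unmoved. Handing in.

```bash
python3 -c "
from station import ticket; print(ticket.finish_job())"
```

```text
the job is handed in; nothing more can be done
None
```

I hooked the tray's eye and drew the tray to its stop, stood the rod back upright on the green mat, and handed the job in at about 22 s; the hand-in gave no verdict.

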